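# Hold a reagent pack square in the reading corner

## Task

Slide the long two-capped reagent pack across the bench, without lifting it off, into the corner of the code reader: one long side flush against the long stop and one end flush against the short stop. Press it firmly but gently against both stops at once and finish while still holding it pressed there, flat on the bench, so that the reader can read it. Leave everything else on the bench where it stands.

Things in the scene. Friction and masses are not known exactly. Their poses are not given: they have to be found in the camera images.
- pack_center (a point): centre of the loose reagent pack: a rigid white plastic box 110 mm long (its x axis), 46 mm wide (y), 60 mm tall (z), about 0.2 to 0.4 kg, standing on the bench. The point is half-way up, 30 mm above the bench. Two grey round caps, 28 mm across and 12 mm tall, stand on its top, 32 mm to either side of the centre along x; they are part of the pack. Between them the long sides can be gripped from above across the 46 mm. Either end may go to the short stop.
- pack: the same reagent pack; origin at the centre of its underside, axes as for its centre
- corner (a point): inner corner of the two stops, at bench height. Axes: the face of the long stop is the plane y = 0 and the face of the short stop the plane x = 0; the seated pack lies at negative x and negative y, its long side along x, so its centre is then at x = -55 mm, y = -23 mm. The bench itself is the floor of the corner; it is open from the -x and -y sides.
- long_stop: fixed rigid aluminium rail 20 mm high, 14 mm thick, along the corner's x axis from x = -136 to +14 mm, lying at y = 0 to 14 mm; nothing stands behind it within 60 mm. Origin and axes as the corner
- short_stop: fixed rigid aluminium rail 20 mm high, 14 mm thick, along the corner's y axis from y = -60 to 0 mm, lying at x = 0 to 14 mm. Behind it stands the white reader housing, 36 mm high, from x = 30 to 125 mm and y = -65 to 45 mm. Origin and axes as the corner
- small_pack: bystander: short white reagent pack, 62 x 40 x 60 mm with ONE cap; origin at the centre of its underside
- bottle: bystander: round white bottle, 60 mm across, 130 mm tall; origin at the centre of its underside
- jar: bystander: squat amber jar, 56 mm across, 70 mm tall; origin at the centre of its underside
- beaker: bystander: clear plastic beaker, 64 mm across, 75 mm tall; origin at the centre of its underside
- tube_rack: bystander: grey rack of capped tubes, 60 x 160 mm, 84 mm tall; origin at the centre of its underside
- timer: bystander: flat grey bench timer, 60 x 75 x 22 mm; origin at the centre of its underside
Things that resemble listed ones, but are neither listed nor needed, are in the scene too. Leave any yellow look-alike of the pack alone.

How it is judged (in metres and radians):
At the end, for the whole second after the job is handed in: For the last second the fingers press on the pack (over 1 N) and it presses on each stop with over 1.5 N, within 4 mm of its seat each way, 0.035 rad of square, 0.05 rad of upright, centre under 35 mm high, under 10 mm/s; every bystander within 30 mm of its start (contact force between pack and long_stop above 1.5 N and contact force between pack and short_stop above 1.5 N and contact force between the fingers and pack above 1 N and angle between the x axis of pack_center and the x axis of corner, either way round below 0.035 rad and angle between pack_center's own z axis and vertical below 0.05 rad and y of pack_center in the frame of corner between -0.027 and -0.019 m and x of pack_center in the frame of corner between -0.059 and -0.051 m and height (world z) of pack_center below 0.035 m and linear speed of pack below 0.01 m/s and distance of each of small_pack, bottle, jar, beaker, tube_rack, timer from where it was at the start of the episode below 0.03 m); the arm keeps its last pose, push and grip.
It fails at once if the pack is lifted off the bench (its centre 20 mm higher than when standing) (height (world z) of pack_center above 0.05 m).
It fails at once if the pack is tipped by more than 0.4 rad (angle between pack_center's own z axis and vertical above 0.4 rad).
It fails at once if a bystander is moved more than 30 mm (distance of any of small_pack, bottle, jar, beaker, tube_rack, timer from where it was at the start of the episode above 0.03 m).
It also fails if it takes over 58 s, if anything falls off the work surface, if the arm or the gripper's body presses on something with over 40 N, if the wrist force passes 120 N, or if a joint passes its speed limit or range.

## Robot

A 7-joint arm with a two-finger parallel gripper is mounted at the origin on the work surface. World frame = base frame: x ahead of the robot, y to its left, z up, the work surface at z = 0. Lengths are in m, angles in degrees, forces in N, time in s.
With the tool pointing down it reaches from about 0.35 to 0.9 m from the base axis. Payload 7.2 kg.
Tool frame: the origin (TCP) lies midway between the tips of the shut fingers; the grasp point (between the pads) lies 19 mm behind it (hold_point_z is the distance from the TCP to the grasp point, in m); z points along the fingers, y is the direction in which the jaws open and shut (so a half turn about z gives the same grasp; the last joint's range is limited). The gripper opens to 85 mm and grips with 20 to 120 N. Pads are 22 mm wide; open, the fingers measure 114 mm over their backs; the gripper's body (76 mm by 85 mm) begins 54 mm behind the grasp point. The pads swing forward as they close: fully open they stand 13 mm farther back than shut.
Start: joints at [60.092, 23.554, -0.728, 91.456, 0.321, 64.991, -4.71], TCP at [0.274, -0.562, 0.231] pointing down, gripper open.
Joint ranges: [-169.25, 169.25], [-16.82, 113.86], [-84.01, 82.57], [7.8, 145.47], [-59.2, 239.2], [7.22, 106.19], [-163.78, 163.78]. Speed limits (degrees/s): [136.94, 136.94, 172.46, 172.46, 180, 180, 180].

## Interface

Orientations are given as a 3x3 rotation matrix whose columns are the frame's x, y, z axes.
In Python, from rig import * gives the robot as it stands. The module is installed in compiled form; this text tells all that it offers.
- The arm moves only by the tool move_arm, never from a script. Its argument "rows" is a list of rows, each a list of 3 entries, a list of its own where there are three numbers: the shift along the tool's x, y, z in m, then the turn about the tool's z in degrees, then the finger opening in m, from 0 to 0.0854. In form: [[[x, y, z], yaw, gripper], ...]. A call has 1 to 20 rows; each row shifts and turns the commanded pose from where the row before left it, along the tool's axes as they then stand; what a row does not reach is not made up. A row lasts 1/10 s, in which the tool goes at most 50 mm and 8.59 degrees, less where a joint would pass 70% of its speed; a pose out of reach is approached as far as the arm can. A call is refused whole if a number of a shift passes 0.05 or a number of a turn 8.59, either way. A call with a gripper value outside its range is refused whole. The fingers move at their own pace and stop on an object; the grip force is fixed at half the most. Time passes only in rows, so rows that do not move let the fingers close. It gives the time, the measured TCP pose, the force and the opening at its end, in the units of the state.
- state(): the state, without advancing time (a new reading comes with each control period).
- camera(name): name is "side" or "top" or "wrist"; returns a dict with "color" (384x512x3 uint8, red, green, blue), "fx", "fy", "cx", "cy" (pixels), "dist_coeffs" ([k1, k2, p1, p2, k3] as OpenCV has them; the pictures are not rectified), "cam_to_world" (4x4, takes a point from camera to world coordinates). Camera axes: x right, y down, z forward; pixel columns grow to the right and rows downward; lengths in m; the calibration is good to about 2 mm. A picture is of the moment at which its call begins. There is no depth.
- job_done(): hands the job in, once; it reports no verdict.
Trained networks look in a picture, given as the dict that the camera call returned (one of the last four; its "shot" number tells which), for a name from the list of things; names that differ only in an ending like _2 or _b are one class to them, and where a whole thing is asked for, a point or a joint stands for the part that bears it (a point fixed in the world has none). Each returns a list of dicts, best first, with "confidence" (0 to 1); they miss things now and then, are a little off and sometimes report something else, mostly with a low value. They report only what shows in the picture. A call takes as long as a camera call. They do not tell look-alikes from the thing itself.
- recognise(name, picture): "bbox" ([centre column, centre row, width, height] in pixels, round what is visible of it).
The state is a dict: "clock": time; "qpos": joint angles; "joint_vel": joint speeds; "effort": joint torques, N m; "tcp_pos": TCP position; "tool_rot": TCP orientation; "contact_force": force on the tool from outside, world axes, zero at the start; "wrist_torque": the same for the moment, N m; "gripper_width": finger opening in m.
Only numpy, scipy, OpenCV 4.12 (cv2) and the standard library are available. Lean on these libraries where they do the work, as an engineer would, in place of code of your own. Each camera call takes 0.05 s, during which the arm holds its last target. There are 200 camera calls.

## Working session

There is one attempt and no reset: what is moved stays moved. The work goes in short steps, Python scripts to look and compute and a tool call to move; the robot and the scene stay as the last step left them, time stands still between calls to the robot, and variables do not carry over. Pictures are saved under pics/ and viewed, about 8 in all and at most 12, crops included, and the job is handed in when it is done.

Besides the shell and the picture viewer there is one more tool, called after "Request:" by a JSON object that holds its "method" and its "body". move_arm: Moves the arm, as the interface text tells. Its arguments: {"type":"object","properties":{"rows":{"type":"array","items":{"type":"array"}}},"required":["rows"]}

```bash
mkdir -p pics; cat > h.py <<'E'
from rig import *
import numpy as np, cv2
def K(p): return np.array([[p["fx"],0,p["cx"]],[0,p["fy"],p["cy"]],[0,0,1.]])
def px2w(p,uv,z):
    n=cv2.undistortPoints(np.array(uv,float).reshape(-1,1,2),K(p),np.array(p["dist_coeffs"],float)).reshape(-1,2)
    T=np.array(p["cam_to_world"]); d=np.c_[n,np.ones(len(n))]@T[:3,:3].T
    return T[:3,3]+d*((z-T[2,3])/d[:,2])[:,None]
def w2px(p,X):
    T=np.linalg.inv(np.array(p["cam_to_world"]))
    return cv2.projectPoints(np.array(X,float).reshape(-1,1,3),cv2.Rodrigues(T[:3,:3])[0],T[:3,3],K(p),np.array(p["dist_coeffs"],float))[0].reshape(-1,2)
def save(p,n,crop=None,s=1):
    c=p["color"][:,:,::-1]
    if crop: a,b,w,h=crop; c=c[b:b+h,a:a+w]
    cv2.imwrite("pics/"+n,cv2.resize(c,None,fx=s,fy=s,interpolation=cv2.INTER_CUBIC))
E
python3 - <<'E'
from h import *
s=state(); print(s)
t=camera("top"); print(np.round(t["cam_to_world"],3),t["fx"])
for n in ["pack","corner","long_stop","short_stop","small_pack","bottle","jar","beaker","tube_rack","timer"]:
    print(n,[(np.round(d["bbox"]).tolist(),round(d["confidence"],2)) for d in recognise(n,t)[:4]])
q=camera("side"); print(np.round(q["cam_to_world"],3))
save(t,"top1.png",s=1.5); save(q,"side1.png",s=1.5)
import pickle; pickle.dump((t,q),open("p1.pkl","wb"))
E
```

```text
{'clock': 0.0, 'qpos': array([60.09124559, 23.59937945, -0.729655  , 91.50348607,  0.32130555,
       64.99188552, -4.70830818]), 'joint_vel': array([-0.02867599,  0.03291498,  0.09320307,  0.02415776,  0.02073645,
       -0.02226347, -0.0106584 ]), 'effort': array([-9.69628163e-04, -6.00623703e+01,  6.81750309e-01, -2.99414295e+01,
        1.37468486e-02,  1.06631184e-02, -1.64090454e-05]), 'tcp_pos': array([ 0.27374658, -0.56130496,  0.23046392]), 'tool_rot': array([[ 8.98752775e-01,  4.38455008e-01, -8.09213508e-04],
       [ 4.38455740e-01, -8.98751690e-01,  1.40111000e-03],
       [-1.12958311e-04, -1.61405581e-03, -9.99998691e-01]]), 'contact_force': array([ 0.08722356, -0.10611246,  0.51304049]), 'wrist_torque': array([-0.00337499, -0.01335711, -0.00398402]), 'gripper_width': 0.08561277111028136}
[[ 0.029 -0.991  0.128  0.379]
 [-1.    -0.028  0.014 -0.027]
 [-0.011 -0.128 -0.992  1.463]
 [ 0.     0.     0.     1.   ]] 451.60078009352276
pack [([285.0, 260.0, 26.0, 32.0], 0.97), ([333.0, 254.0, 37.0, 36.0], 0.78), ([329.0, 201.0, 23.0, 31.0], 0.66), ([372.0, 193.0, 35.0, 30.0], 0.64)]
corner [([225.0, 163.0, 37.0, 77.0], 0.85)]
long_stop [([213.0, 179.0, 12.0, 44.0], 0.77)]
short_stop [([229.0, 162.0, 20.0, 14.0], 0.68), ([330.0, 200.0, 21.0, 31.0], 0.36)]
small_pack [([334.0, 139.0, 24.0, 22.0], 0.59), ([138.0, 196.0, 20.0, 23.0], 0.32), ([228.0, 163.0, 20.0, 10.0], 0.29)]
bottle [([214.0, 180.0, 6.0, 44.0], 0.22)]
jar []
beaker [([402.0, 236.0, 25.0, 18.0], 0.6)]
tube_rack [([135.0, 154.0, 49.0, 19.0], 0.88)]
timer [([275.0, 113.0, 28.0, 24.0], 0.97)]
[[-0.979 -0.13   0.154  0.404]
 [-0.201  0.608 -0.768  0.869]
 [ 0.007 -0.783 -0.622  0.755]
 [ 0.     0.     0.     1.   ]]
```

View pics/top1.png

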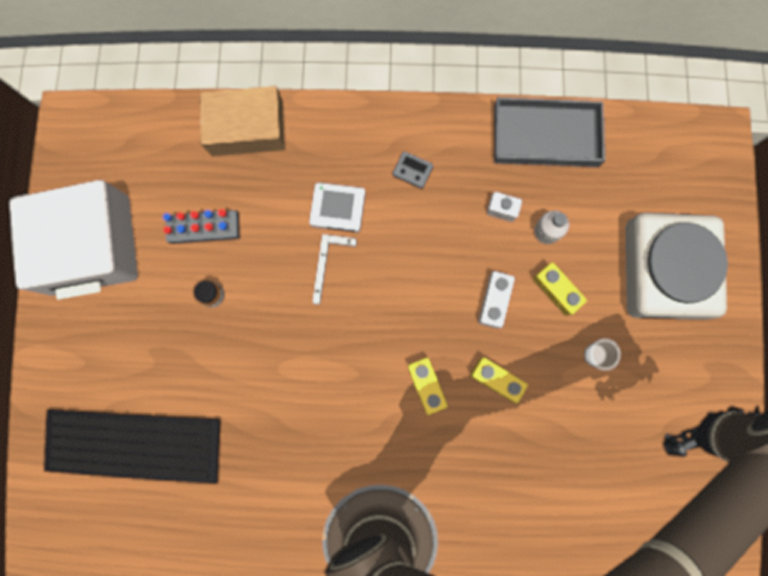

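View pics/side1.png

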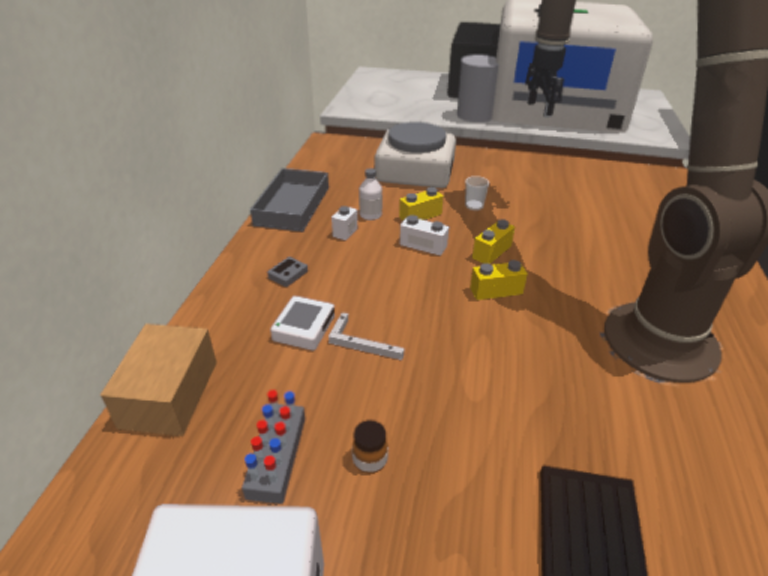

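The top picture shows four two-capped packs. Three are yellow, at (427,385), (499,380) and (561,288). One is white, at (497,298), which is (331,199) unscaled, and it alone fits "white, two caps". The L-shaped stop has its corner near (325,240) in the scaled picture. The short stop runs right to 355 and the long stop runs down to (318,302). The side view agrees. I'll confirm with an enlarged crop.

```bash
python3 - <<'E'
from h import *
import pickle
t,q=pickle.load(open("p1.pkl","rb"))
save(t,"crop1.png",(190,110,180,120),4.4)
E
```

```text
(no output)
```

View pics/crop1.png

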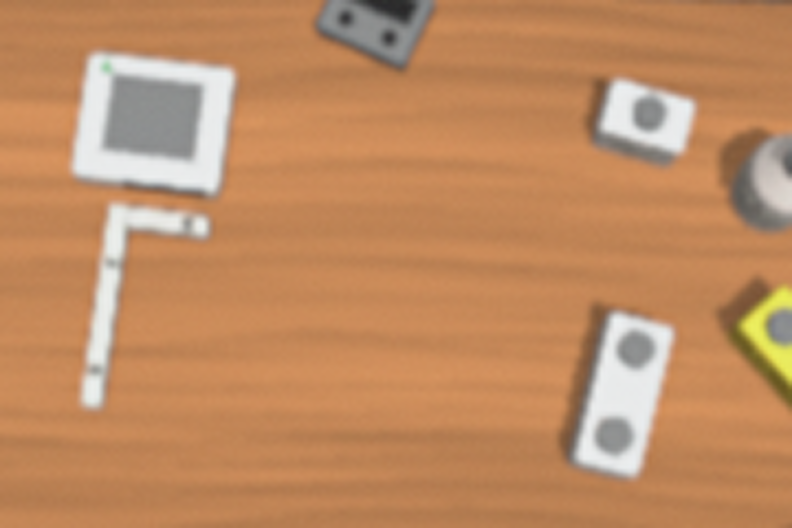

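The crop confirms it: a white body with two grey caps at (636,349) and (613,436). The stops' inner corner is at about (126,231), the long stop ends at (103,408) and the short stop at (208,238).

```bash
python3 - <<'E'
from h import *
import pickle
t,q=pickle.load(open("p1.pkl","rb"))
f=lambda a: np.array(a)/4.4+[190,110]-0.4
c=px2w(t,f([(636,349),(613,436)]),.072); print("caps",c, c.mean(0), np.linalg.norm(c[0]-c[1]), np.degrees(np.arctan2(*(c[0]-c[1])[[1,0]])))
s=px2w(t,f([(126,231),(103,408),(208,238)]),.02); print("stops",s)
print(np.degrees(np.arctan2(*(s[0]-s[1])[[1,0]])),np.degrees(np.arctan2(*(s[2]-s[0])[[1,0]])),np.linalg.norm(s[1]-s[0]),np.linalg.norm(s[2]-s[0]))
w=camera("wrist"); s0=state(); R=s0["tool_rot"]; T=np.array(w["cam_to_world"]); print("wrist cam in tool",R.T@(T[:3,3]-s0["tcp_pos"]), R.T@T[:3,:3],w["fx"])
E
```

```text
caps [[ 0.55009432 -0.23884474  0.072     ]
 [ 0.48807324 -0.22317277  0.072     ]] [ 0.51908378 -0.23100876  0.072     ] 0.06397049476169603 -14.181094820679196
stops [[0.63383425 0.13063617 0.02      ]
 [0.50223187 0.14211902 0.02      ]
 [0.630184   0.06976388 0.02      ]]
-4.9866601266484265 -93.43167637889592 0.13210239571244484 0.06098163822349249
wrist cam in tool [ 0.07169252  0.00018951 -0.1424008 ] [[ 9.18012989e-04 -9.59946323e-01 -2.80182465e-01]
 [ 9.99999564e-01  9.29755433e-04  9.10024087e-05]
 [ 1.73143742e-04 -2.80182426e-01  9.59946758e-01]] 298.32970021883847
```

Request:
{"method": "move_arm", "body": {"rows": [[[0,0,0],8,0.085],[[0,0,0],8,0.085],[[0,0,0],8,0.085],[[0,0,0],8,0.085],[[0,0,0],8.2,0.085]]}}

```text
clock: 1.15
tcp_pos: [0.274, -0.5617, 0.2313]
tool_rot: [[0.968, -0.251, 0.0], [-0.251, -0.968, -0.0], [0.0, 0.0, -1.0]]
contact_force: [1.2, 0.9, -0.2]
gripper_width: 0.0853
```

Request:
{"method": "move_arm", "body": {"rows": [[[0.0098,-0.0238,0],0,0.085],[[0.0098,-0.0238,0],0,0.085],[[0.0098,-0.0238,0],0,0.085],[[0.0098,-0.0238,0],0,0.085],[[0.0098,-0.0238,0],0,0.085],[[0.0098,-0.0238,0],0,0.085],[[0.0098,-0.0238,0],0,0.085],[[0.0098,-0.0238,0],0,0.085],[[0.0098,-0.0238,0],0,0.085],[[0.0098,-0.0238,0],0,0.085],[[0.0098,-0.0238,0],0,0.085],[[0.0098,-0.0238,0],0,0.085],[[0.0098,-0.0238,0],0,0.085],[[0.0098,-0.0238,0],0,0.085],[[0.0098,-0.0238,0],0,0.085],[[0.0098,-0.0238,0],0,0.085],[[0,0,0],0,0.085],[[0,0,0],0,0.085]]}}

```text
clock: 2.95
tcp_pos: [0.5195, -0.2308, 0.2312]
tool_rot: [[0.97, -0.244, -0.0], [-0.244, -0.97, -0.0], [-0.0, 0.0, -1.0]]
contact_force: [-1.4, -0.7, -0.4]
gripper_width: 0.0849
```

```bash
python3 - <<'E'
from h import *
s=state(); print(s["clock"],s["tcp_pos"],s["tool_rot"],s["contact_force"])
w=camera("wrist"); save(w,"w1.png",s=1.5)
import pickle; pickle.dump(w,open("w1.pkl","wb"))
print(w2px(w,[(0.550,-.2388,.072),(.488,-.2232,.072)])*1.5)
E
```

```text
2.95 [ 0.51948395 -0.2307591   0.23123617] [[ 9.69765910e-01 -2.44036948e-01 -2.18337290e-04]
 [-2.44036986e-01 -9.69765910e-01 -1.72344687e-04]
 [-1.69677589e-04  2.20416377e-04 -9.99999961e-01]] [-1.35719782 -0.70042466 -0.39365776]
[[380.34845818 222.75127729]
 [380.2316298  312.64440418]]
```

View pics/w1.png

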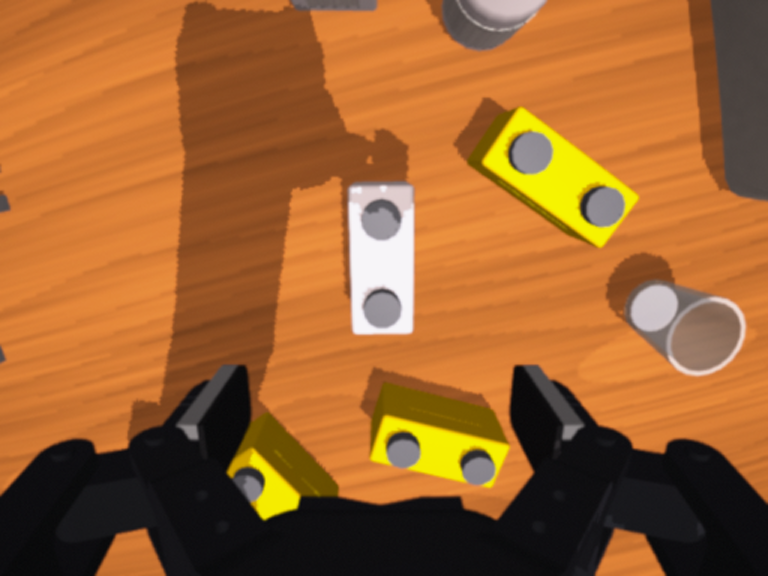

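The wrist view shows the white pack centred between the fingers, with caps at (380,218) and (382,306), about 5 px from prediction, roughly 3 mm along tool +x. Yellow packs and the beaker are clear of the finger track.

Request:
{"method": "move_arm", "body": {"rows": [[[0.003,0,0.02],0,0.075],[[0,0,0.02],0,0.075],[[0,0,0.02],0,0.075],[[0,0,0.02],0,0.075],[[0,0,0.02],0,0.075],[[0,0,0.02],0,0.075],[[0,0,0.02],0,0.075],[[0,0,0.02],0,0.075],[[0,0,0.02],0,0.075],[[0,0,0.012],0,0.075],[[0,0,0.01],0,0.075],[[0,0,0],0,0.075],[[0,0,0],0,0.075]]}}

```text
clock: 4.3
tcp_pos: [0.5225, -0.2321, 0.0297]
tool_rot: [[0.969, -0.246, 0.0], [-0.246, -0.969, -0.0], [0.0, 0.0, -1.0]]
contact_force: [1.5, 0.2, -0.3]
gripper_width: 0.0749
```

```bash
python3 - <<'E'
from h import *
w=camera("wrist"); save(w,"w2.png",s=1.3)
E
```

```text
(no output)
```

View pics/w2.png

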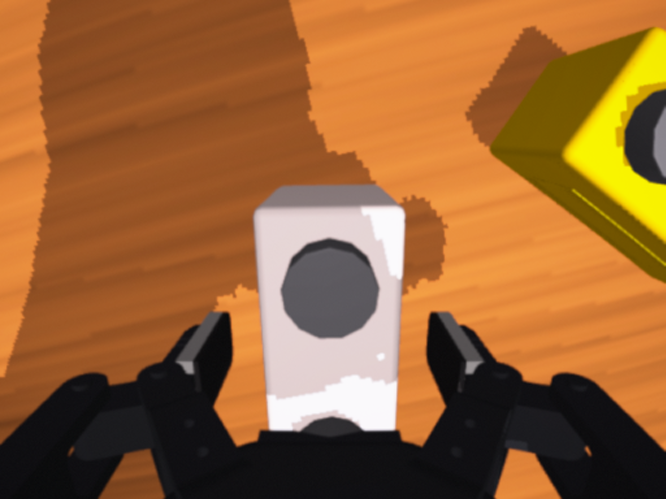

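The pack is centred between the pads and the caps are clear. Closing.

Request:
{"method": "move_arm", "body": {"rows": [[[0,0,0],0,0.03],[[0,0,0],0,0.03],[[0,0,0],0,0.03],[[0,0,0],0,0.03],[[0,0,0],0,0.03],[[0,0,0],0,0.03],[[0,0,0],0,0.03],[[0,0,0],0,0.03]]}}

```text
clock: 5.15
tcp_pos: [0.5229, -0.232, 0.0302]
tool_rot: [[0.969, -0.245, 0.001], [-0.245, -0.969, -0.001], [0.002, 0.0, -1.0]]
contact_force: [-0.9, -0.8, 5.4]
gripper_width: 0.0449
```

```bash
python3 - <<'E'
from h import *
s=state(); print(s["tcp_pos"],s["contact_force"],s["gripper_width"],s["wrist_torque"])
t=camera("top"); save(t,"t2.png",(280,150,110,80),7)
E
```

```text
[ 0.52293218 -0.23197182  0.03020584] [-0.87474951 -0.78086801  5.42284976] 0.04491351323228818 [ 0.10308294  0.15268896 -0.01229176]
```

Request:
{"method": "move_arm", "body": {"rows": [[[0,0,0],-2.4,0.03],[[0,0,0],-2.4,0.03],[[0,0,0],-2.4,0.03],[[0,0,0],-2.3,0.03],[[0,-0.005,0],0,0.03],[[0,-0.01,0],0,0.03],[[0,-0.015,0],0,0.03]]}}

```text
clock: 5.9
tcp_pos: [0.5253, -0.2042, 0.0303]
tool_rot: [[0.996, -0.085, 0.002], [-0.085, -0.996, -0.003], [0.002, 0.003, -1.0]]
contact_force: [-0.3, -4.3, 6.2]
gripper_width: 0.045
```

Request:
{"method": "move_arm", "body": {"rows": [[[0.0005,-0.015,0],0,0.03],[[0.0005,-0.015,0],0,0.03],[[0.0005,-0.015,0],0,0.03],[[0.0005,-0.015,0],0,0.03],[[0.0005,-0.015,0],0,0.03],[[0.0005,-0.015,0],0,0.03],[[0.0005,-0.015,0],0,0.03],[[0.0005,-0.015,0],0,0.03],[[0.0005,-0.015,0],0,0.03],[[0.0005,-0.015,0],0,0.03],[[0.0005,-0.015,0],0,0.03],[[0.0005,-0.015,0],0,0.03],[[0.0005,-0.015,0],0,0.03],[[0.0005,-0.015,0],0,0.03],[[0.0005,-0.015,0],0,0.03],[[0.0005,-0.015,0],0,0.03],[[0.0005,-0.015,0],0,0.03],[[0.0005,-0.015,0],0,0.03],[[0,-0.015,0],0,0.03],[[0,-0.01,0],0,0.03]]}}

```text
clock: 7.9
tcp_pos: [0.5586, 0.0911, 0.0303]
tool_rot: [[0.997, -0.083, 0.002], [-0.083, -0.997, -0.001], [0.002, 0.001, -1.0]]
contact_force: [-0.8, -5.8, 8.9]
gripper_width: 0.0449
```

Request:
{"method": "move_arm", "body": {"rows": [[[0,-0.005,0],0,0.03],[[0,0,0],0,0.03],[[0,0,0],0,0.03]]}}

```text
clock: 8.2
tcp_pos: [0.559, 0.0968, 0.0302]
tool_rot: [[0.997, -0.082, 0.002], [-0.082, -0.997, 0.0], [0.002, -0.0, -1.0]]
contact_force: [0.4, -0.7, 7.8]
gripper_width: 0.0449
```

```bash
python3 - <<'E'
from h import *
s=state(); print(s["tcp_pos"],s["contact_force"],s["tool_rot"])
w=camera("wrist"); save(w,"w3.png",s=1.56)
import pickle; pickle.dump(w,open("w3.pkl","wb"))
E
```

```text
[0.55901337 0.09676996 0.03021786] [ 0.39949622 -0.65242836  7.75632506] [[ 9.96591652e-01 -8.24741830e-02  1.75724216e-03]
 [-8.24746033e-02 -9.96593152e-01  1.67982294e-04]
 [ 1.73740130e-03 -3.12337602e-04 -9.99998442e-01]]
```

View pics/w3.png

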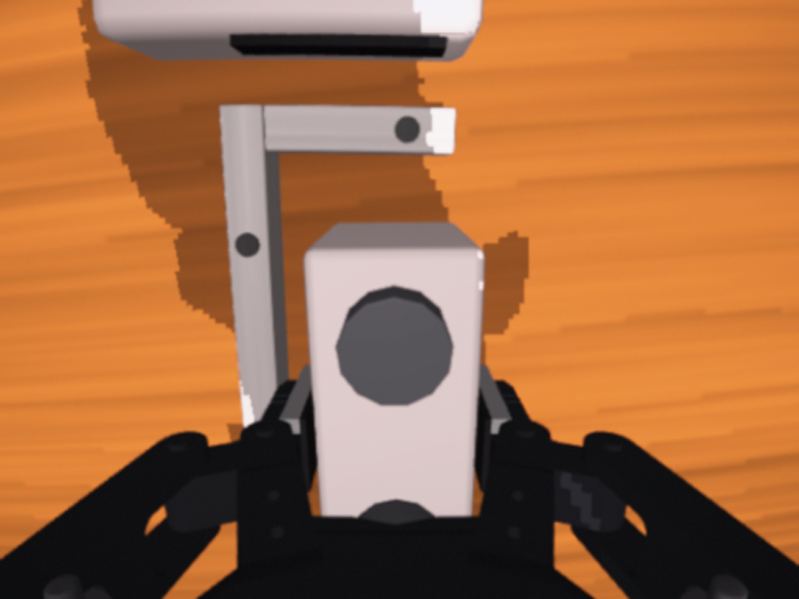

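The wrist view shows the pack held between the pads. The stops' inner corner is at (267,151), the short stop's inner edge runs to (454,154), and the long stop's upper inner edge runs to about (277,405). The pack's front foot runs (335,222) to (455,222).

```bash
python3 - <<'E'
from h import *
import pickle
w=pickle.load(open("w3.pkl","rb")); s=state(); R=s["tool_rot"];p=s["tcp_pos"]
f=lambda a: np.array(a)/1.56-.2
S=(px2w(w,f([(267,151),(454,154),(277,405)]),.02)-p)@R*1000
B=(px2w(w,f([(335,223),(455,223)]),.0)-p)@R*1000
T=(px2w(w,f([(305,255),(483,253),(320,516),(472,516)]),.06)-p)@R*1000
C=(px2w(w,f([(394,345)]),.072)-p)@R*1000
print("stop",S,"\nfoot",B,"\ntop",T,"\ncap",C)
a=S[1]-S[0];b=S[0]-S[2]; print("yaw of short normal, long in tool",np.degrees(np.arctan2(-a[0],a[1])),np.degrees(np.arctan2(b[1],b[0])))
E
```

```text
stop [[ 77.12945285 -40.57873886  10.37871474]
 [ 76.07072753  18.45609916  10.35504358]
 [-11.97324244 -43.49722119  10.22135225]] 
foot [[ 52.0694678  -22.28155998  30.32743372]
 [ 52.11359079  22.02875616  30.31115813]] 
top [[ 51.09520476 -22.20699816 -29.67442515]
 [ 51.63616957  21.50231222 -29.68959545]
 [-26.98320509 -22.27624909 -29.81323619]
 [-26.92360585  22.81689483 -29.82977318]] 
cap [[ 32.21155463  -0.29875163 -41.71610915]]
yaw of short normal, long in tool 1.02742706445472 1.8760034098970702
```

Request:
{"method": "move_arm", "body": {"rows": [[[0,0,0],1.4,0.03],[[0.005,-0.004,0],0,0.03],[[0.005,-0.004,0],0,0.03],[[0.005,-0.004,0],0,0.03],[[0.003,-0.002,0],0,0.03],[[0.002,-0.001,0],0,0.03],[[0,0,0],0,0.03],[[0,0,0],0,0.03]]}}

```text
clock: 9.05
tcp_pos: [0.5787, 0.109, 0.0302]
tool_rot: [[0.994, -0.107, -0.002], [-0.107, -0.994, -0.001], [-0.002, 0.001, -1.0]]
contact_force: [-6.9, -1.6, 12.8]
gripper_width: 0.0452
```

Request:
{"method": "move_arm", "body": {"rows": [[[0,-0.001,0],0,0.03],[[0,-0.001,0],0,0.03],[[0,-0.001,0],0,0.03],[[0,0,0],0,0.03],[[0,0,0],0,0.03]]}}

```text
clock: 9.55
tcp_pos: [0.5798, 0.1107, 0.0302]
tool_rot: [[0.994, -0.108, -0.0], [-0.108, -0.994, -0.002], [-0.0, 0.002, -1.0]]
contact_force: [-3.1, -5.4, 12.3]
gripper_width: 0.0452
```

Request:
{"method": "move_arm", "body": {"rows": [[[0,-0.001,0],0,0.03],[[0,-0.001,0],0,0.03],[[0,0,0],0,0.03],[[0,0,0],0,0.03]]}}

```text
clock: 9.95
tcp_pos: [0.5804, 0.1125, 0.0302]
tool_rot: [[0.994, -0.108, 0.0], [-0.108, -0.994, -0.002], [0.001, 0.002, -1.0]]
contact_force: [-2.2, -5.1, 11.1]
gripper_width: 0.0451
```

Request:
{"method": "move_arm", "body": {"rows": [[[0.001,0,0],0,0.03],[[0.001,0,0],0,0.03],[[0,0,0],0,0.03],[[0,0,0],0,0.03]]}}

```text
clock: 10.35
tcp_pos: [0.5811, 0.1129, 0.0302]
tool_rot: [[0.994, -0.108, -0.002], [-0.108, -0.994, -0.002], [-0.002, 0.002, -1.0]]
contact_force: [-7.5, -4.6, 13.7]
gripper_width: 0.0449
```

```bash
python3 - <<'E'
from h import *
w=camera("wrist"); save(w,"w4.png",s=1.56); s=state(); print(s["contact_force"],s["wrist_torque"])
import pickle; pickle.dump((w,s),open("w4.pkl","wb"))
E
```

```text
[-6.90232131 -4.75952265 14.10817095] [-0.82084324  1.31534147 -0.00270922]
```

View pics/w4.png

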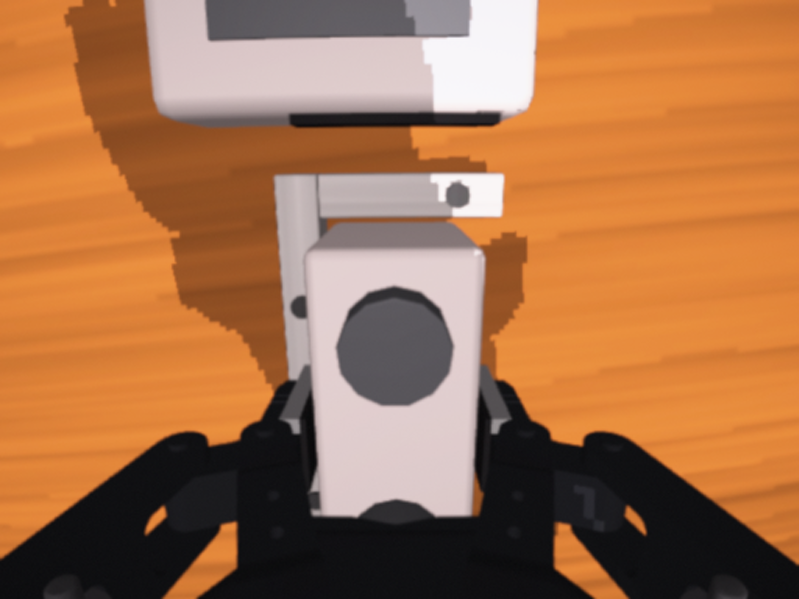

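The front foot is at row 222 and the short stop's inner edge at row 217, so there's still a small gap. The pack is being pressed down at about 14 N, and bench friction is masking contact. I'll relieve that a bit and compute the gaps.

```bash
python3 - <<'E'
from h import *
import pickle
w,s=pickle.load(open("w4.pkl","rb")); R=s["tool_rot"];p=s["tcp_pos"]
f=lambda a: np.array(a)/1.56-.2
S=(px2w(w,f([(321,217),(502,217)]),.02)-p)@R*1000
B=(px2w(w,f([(335,223),(455,223)]),.0)-p)@R*1000
L=(px2w(w,f([(275,177),(290,380)]),.02)-p)@R*1000
print(S,B,L); b=L[0]-L[1]; print(np.degrees(np.arctan2(b[1],b[0])))
E
```

```text
[[ 56.32257537 -24.18975322  10.10924786]
 [ 56.41915626  34.75135924  10.21452592]] [[ 52.0894369  -22.26602536  30.12026377]
 [ 52.12018729  22.00246638  30.19940837]] [[ 69.08882056 -38.44125218  10.0611002 ]
 [ -1.80128631 -37.98464473  10.18769556]]
-0.369040471408364
```

Request:
{"method": "move_arm", "body": {"rows": [[[0,0,-0.001],0,0.03],[[0,0,-0.001],0,0.03],[[0,0,0],0,0.03],[[0,0,0],0,0.03]]}}

```text
clock: 10.8
tcp_pos: [0.5821, 0.1141, 0.0309]
tool_rot: [[0.994, -0.106, -0.001], [-0.106, -0.994, -0.0], [-0.001, 0.0, -1.0]]
contact_force: [-0.1, 0.4, -2.2]
gripper_width: 0.0453
```

Request:
{"method": "move_arm", "body": {"rows": [[[0,0,0.0005],0,0.03],[[0,-0.001,0],0,0.03],[[0,-0.001,0],0,0.03],[[0,0,0],0,0.03],[[0,0,0],0,0.03]]}}

```text
clock: 11.3
tcp_pos: [0.5821, 0.1145, 0.0305]
tool_rot: [[0.994, -0.107, -0.001], [-0.107, -0.994, -0.001], [-0.001, 0.002, -1.0]]
contact_force: [-0.1, -5.7, -3.6]
gripper_width: 0.045
```

Request:
{"method": "move_arm", "body": {"rows": [[[0.001,0,0],0,0.03],[[0.001,0,0],0,0.03],[[0.001,0,0],0,0.03],[[0,0,0],0,0.03],[[0,0,0],0,0.03]]}}

```text
clock: 11.8
tcp_pos: [0.5841, 0.1143, 0.0305]
tool_rot: [[0.994, -0.107, -0.003], [-0.107, -0.994, -0.002], [-0.003, 0.002, -1.0]]
contact_force: [-5.2, -4.7, 0.1]
gripper_width: 0.0451
```

Request:
{"method": "move_arm", "body": {"rows": [[[0.001,-0.001,0],0,0.03],[[0.001,0,0],0,0.03],[[0,0,0],0,0.03],[[0,0,0],0,0.03],[[0,0,0],0,0.03]]}}

```text
clock: 12.3
tcp_pos: [0.5848, 0.1143, 0.0305]
tool_rot: [[0.994, -0.108, -0.006], [-0.108, -0.994, -0.003], [-0.005, 0.003, -1.0]]
contact_force: [-10.5, -7.6, 7.2]
gripper_width: 0.0452
```

```bash
python3 - <<'E'
from h import *
w=camera("wrist"); save(w,"w5.png",s=1.56); s=state(); print(s["contact_force"],s["wrist_torque"],s["tool_rot"])
t=camera("side"); save(t,"s5.png",(180,160,130,100),6)
E
```

```text
[-8.45782184 -7.67230987  6.72416479] [-1.60326055  1.98072014 -0.28855658] [[ 0.99418202 -0.10756044 -0.0057334 ]
 [-0.10757781 -0.99419269 -0.00281195]
 [-0.00539765  0.00341238 -0.99997961]]
```

View pics/w5.png

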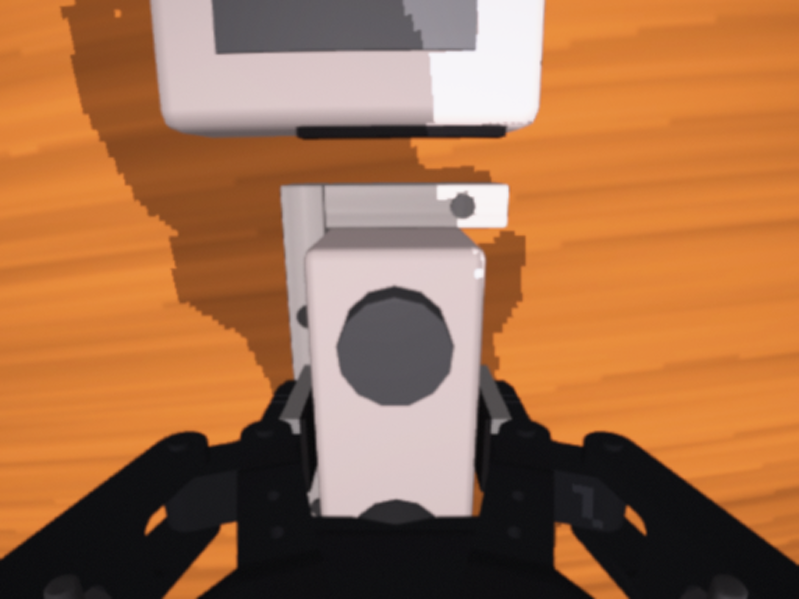

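View pics/s5.png

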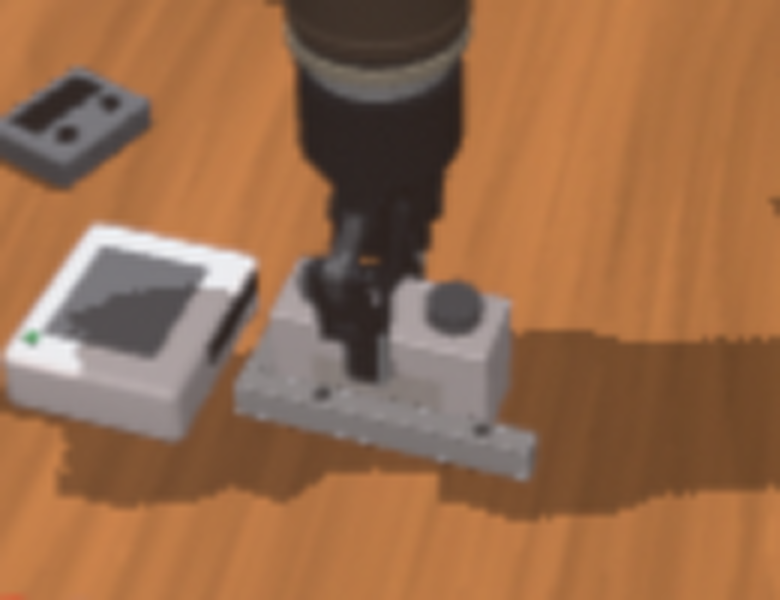

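The short stop's inner edge, at row 228, now sits right at the pack's front face and parallel to it. The side view shows the pack flat, in the corner and along the long rail. I'll add a slight extra push and let it settle.

Request:
{"method": "move_arm", "body": {"rows": [[[0.001,-0.001,0],0,0.03],[[0,0,0],0,0.03],[[0,0,0],0,0.03],[[0,0,0],0,0.03],[[0,0,0],0,0.03],[[0,0,0],0,0.03],[[0,0,0],0,0.03],[[0,0,0],0,0.03]]}}

```text
clock: 13.2
tcp_pos: [0.5848, 0.1144, 0.0305]
tool_rot: [[0.994, -0.108, -0.008], [-0.108, -0.994, -0.004], [-0.007, 0.005, -1.0]]
contact_force: [-13.6, -9.1, 10.8]
gripper_width: 0.0452
```

```bash
python3 - <<'E'
from h import *
import pickle
t1,q1=pickle.load(open("p1.pkl","rb"))
w=camera("wrist"); s=state(); R=s["tool_rot"];p=s["tcp_pos"]; save(w,"w6.png",(180,90,170,170),4)
t=camera("top")
for n in ["small_pack","beaker","tube_rack","timer"]:
    print(n,[np.round(d["bbox"][:2]).tolist() for d in recognise(n,t)[:1]])
for i in range(4): s=state(); print(s["clock"],s["tcp_pos"],s["contact_force"],s["gripper_width"]); camera("top")
E
```

```text
small_pack [[336.0, 140.0]]
beaker [[401.0, 235.0]]
tube_rack [[133.0, 152.0]]
timer [[275.0, 114.0]]
13.5 [0.58478183 0.11439117 0.03055904] [-14.90872535  -9.26604333  11.45228305] 0.044920549617061864
13.55 [0.58475905 0.11442037 0.03053123] [-14.12678894  -8.71250478  10.81036761] 0.04542333487272938
13.6 [0.58477152 0.11437796 0.03054132] [-13.74144303  -8.83290372  11.33546546] 0.04531796302957859
13.65 [0.58476673 0.11438606 0.0305256 ] [-13.7576703   -9.73186037  11.2650772 ] 0.045044169125032195
```

View pics/w6.png

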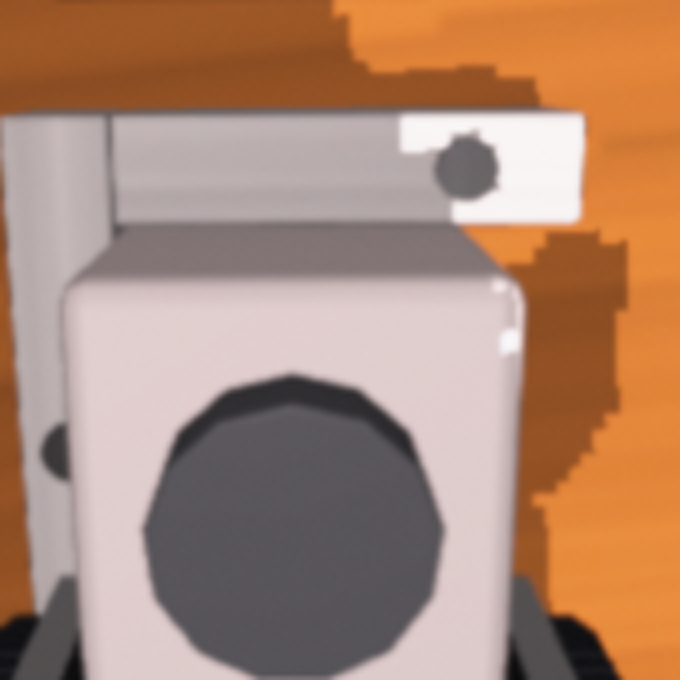

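The crop shows the front face flush along the whole short stop. The left face meets the long stop at the corner, (115,228). TCP didn't move under the extra push, so both contacts are real. Handing in.

```bash
python3 -c "
from rig import *
print(job_done()); s=state(); print(s['clock'],s['contact_force'],s['tcp_pos'])"
```

```text
the job is handed in; nothing more can be done
None
the job is handed in; nothing more can be done
```

I gripped the white two-capped pack across its long sides and slid it along the bench into the reader's corner. I handed the job in at about 13.7 s with the gripper still pressing it there; no verdict was reported.

**Last checks before handing in:**
- **Force:** the steady reaction on the tool was about 14 N along world x (short stop) and 9 N along world y (long stop), with about 11 N downward. These are wrist readings. Some of that is bench friction, so the forces on the stops themselves are somewhat lower.
- **Contact:** the tool moved 0.1 mm or less under the last 1 mm push on each axis.
- **Fit:** the wrist picture shows the front face flush along the short stop, square by eye, and the front left edge meeting the long stop at the corner. I judged contact along the rest of the long stop from the force response and one side view, not from a close-up.
- **Bystanders:** small pack, beaker, tube rack and timer were detected within about 2 pixels (roughly 6 mm) of where they started. The detector had not found the jar or given a usable bottle position at the start, so I did not recheck those two; the arm's path did not go near them.

**Disagreements:** the top and wrist cameras differed by about 3 mm on the pack's position along its length. Estimates of the corner's angle ranged over about 3 degrees, so I relied on wrist pictures and contact for the final seating.

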